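# Park the block plane under its hinged dust hood

### The job

Put the block plane away in its parking bay, only pushing with the fingertips and gripping nothing: push the plywood dust hood over backwards on its hinge, past the point where it balances, so that it lies open by itself. Then gently slide the plane across on its sole, never lifting it, until it lies square along the hinge batten where the hood was, and push the hood over again so that it drops fully shut over the plane. Leave the other tools where they lie.

Things in the scene. Friction and masses are not known exactly. Their poses are not given: they have to be found in the camera images.
- bay: The fixed parking bay; the plane slides on the bench top itself. Origin: on the bench, mid-bay; +x points from the mouth to the hinge (roughly to the robot's left), y along the hinge, z up. A hardwood batten, 14 mm high, 208 mm long, has its inner face at x = +34 mm. Shut, the hood covers x -48 to +50, y -112 to +112 mm; inside: front wall at x = -42, ends at y = -106 and +106 mm.
- hood (a joint): The hood: a bottomless box of 6 mm plywood, 98 x 224 mm, top at 90 mm, 0.35 kg, no latch. Value in rad: 0 shut, growing as its mouth side rises and goes over towards the bay's +x; it balances at about 0.8 and stops at 1.74, lying on its back behind the batten. It swings freely and falls to either side; about 3 N at ledge height starts it, either way.
- hood_hinge (a point): Middle of the hinge line, at x = +52 mm, z = 14 mm of the bay (fixed).
- hood_ledge (a point): Middle of the front face of the dark wooden ledge (130 mm long, 12 x 12 mm) on the hood's mouth-side wall; moves with the hood. Shut: x = -60, z = 76 mm of the bay, ledge from z 70 to 82 mm. Push or lift here, following the ledge up and over in its arc about the hinge: a level push binds by friction, as the ledge must rise more than it goes across.
- hood_top (a point): Middle of the hood's top panel, outer face; moves with the hood. Shut: x = +1, z = 90 mm of the bay. Lying open, the panel faces away from the bay, nearly upright, 75 to 95 mm behind the hinge line, its upper edge about 90 mm above the bench. To shut the hood, push near that upper edge, following its arc (a level push binds likewise).
- plane: The steel block plane, 52 mm wide (x), 165 mm long (y), 70 mm high, 0.6 to 1 kg, loose, before the bay's mouth. Origin: middle of the sole's underside. Its flat cheeks are 32 mm high, 150 mm long; above 6 mm its ends are at y = -75 and +75. Sliding it takes under 12 N; over 35 N is a fault. Against the batten its origin is at x = +8 mm of the bay, its y axis along the bay's, either end first.
- bench_chisel: Bevel chisel, 221 mm, loose, lying beyond the far end of the bay. Origin: middle of its underside. Not to be moved.
- carpenter_pencil: Pencil, 168 mm, loose, beside the near end of the bay. Origin: middle of its underside. Not to be moved.
- square: Try square, 190 x 116 mm, loose, on the left. Origin: middle of its underside. Not to be moved.
- tape_rule: Tape measure, 66 mm high, loose, on the left. Origin: middle of its underside. Not to be moved.
- gauge: Wooden marking gauge, 200 mm long, 65 mm high, loose, at the right front. Origin: middle of its underside. Not to be moved.

How it is judged:
On the way, in this order (a step that is already met when the one before it is completed fails the run):
1. the hood lies open by itself, untouched (value of joint hood above 1.6 rad and contact force between the fingers and anything else below 0.3 N), for 0.3 s.
2. the plane stands along the batten, clear of where the shut hood's walls come, while the hood still lies open (value of joint hood above 1.5 rad and x of plane in the frame of bay above -0.012 m and y of plane in the frame of bay between -0.025 and 0.025 m and angle between the y axis of plane and the y axis of bay, either way round below 0.2 rad), for 0.2 s.
At the end, for the whole second after the job is handed in: The hood is shut (within 0.05 rad) over the plane, which stands flat on the bench along the batten (within 20 mm of it, within 25 mm of the middle of the bay lengthways, square within 0.2 rad) and is at rest (value of joint hood below 0.05 rad and x of plane in the frame of bay between -0.012 and 0.02 m and y of plane in the frame of bay between -0.025 and 0.025 m and angle between the y axis of plane and the y axis of bay, either way round below 0.2 rad and angle between plane's own z axis and vertical below 0.05 rad and height (world z) of plane below 0.004 m and linear speed of plane below 0.02 m/s); the robot touches nothing.
It fails at once if the plane is gripped or rammed (contact force between the fingers and plane above 35 N).
It fails at once if the plane is lifted off the bench (height (world z) of plane above 0.012 m).
It fails at once if the plane is tipped (angle between plane's own z axis and vertical above 0.3 rad).
It fails at once if another tool is moved by more than 30 mm (distance of any of bench_chisel, carpenter_pencil, square, tape_rule, gauge from where it was at the start of the episode above 0.03 m).
It also fails if it takes over 69 s, if anything falls off the work surface, if the arm or the gripper's body presses on something with over 40 N, if the wrist force passes 120 N, or if a joint passes its speed limit or range.

### The arm

A 6-joint arm with a two-finger parallel gripper is mounted at the origin on a cart in front of the work surface, level with it; the furniture and walls round the work are solid. World frame = base frame: x ahead of the robot, y to its left, z up, the work surface at z = 0. Lengths are in m, angles in rad, forces in N, time in s.
With the tool pointing down it reaches from about 0.375 to 0.9 m from the base axis. Payload 3.1 kg.
Tool frame: the origin (TCP) lies where the fingers leave the gripper's body, on its centre line; the fingertips stand 70 mm ahead of it and the grasp point (between the pads) lies 51 mm ahead of it; z points along the fingers, y is the line along which they close (so a half turn about z gives the same grasp; the last joint's range is limited). The gripper opens to 87 mm and grips with 3 to 60 N. Pads are 19 mm wide; open, the fingers measure 117 mm over their backs; the gripper's body (75 mm by 190 mm) begins 51 mm behind the grasp point.
Start: joints at [1.091, 0.527, 1.433, -0, 1.181, -0.178], TCP at [0.186, 0.597, 0.292] pointing down, gripper open.
Joint ranges: [-3.08, 3.08], [-0.75, 2.2], [0.22, 2.44], [-1.43, 4.57], [0, 2.65], [-2.85, 2.85]. Speed limits (rad/s): [2.79, 2.79, 3.14, 3.14, 3.14, 3.14].

### API

Orientations are given as a unit quaternion [x, y, z, w].
In Python, from rig import robot gives the robot as it stands.
- The arm moves only by the tool send_rows, never from a script. Its argument "deltas" is text: rows parted by semicolons, each of 7 numbers parted by spaces: the shift along the tool's x, y, z in mm, then the turn, a rotation vector about the tool's x, y, z in degrees, then the opening, from 0 (shut) to 1 (fully open). A call has 1 to 10 rows; each row shifts and turns the commanded pose from where the row before left it, along the tool's axes as they then stand; what a row does not reach is not made up. A row lasts 1/8 s, in which the tool goes at most 62.5 mm and 10.7 degrees, less where a joint would pass 70% of its speed; a pose out of reach is approached as far as the arm can. A call is refused whole if a number of a shift passes 62.5 or a number of a turn 10.7, either way. A call with a gripper value outside its range is refused whole. The fingers move at their own pace and stop on an object; "newtons" is the grip in N (left out, the last holds). Time passes only in rows, so rows that do not move let the fingers close. It gives the time, the measured TCP pose, the force, the opening and the grip force at its end, in the units of the state.
- robot.get_obs(): the state, without advancing time (a new reading comes with each control period).
- robot.camera(name): name is "scene" or "top" or "wrist"; returns a dict with "image" (384x512x3 uint8, red, green, blue), "depth" (384x512 float32, m along the optical axis (not along the pixel's ray), 0 where there is no reading), "fovy" (degrees; the focal length in pixels is half the picture's height over the tangent of half this angle, whatever the lens; pixels are square), "cx", "cy" (the principal point, pixels), "rvec" (rotation vector, rad) and "tvec" (3), from world to camera coordinates, as OpenCV has them. Camera axes: x right, y down, z forward; pixel columns grow to the right and rows downward; lengths in m; the calibration is good to about 2 mm. A picture is of the moment at which its call begins.
- robot.hand_in(): hands the job in; it is judged then, once.
Trained networks look in the newest picture that a camera, given by its name, has taken for a name from the list of things; names that differ only in an ending like _2 or _b are one class to them, and where a whole thing is asked for, a point or a joint stands for the part that bears it (a point fixed in the world has none). Each returns a list of dicts, best first, with "p" (0 to 1); they miss things now and then, are a little off and sometimes report something else, mostly with a low value. They report only what shows in the picture. A call takes as long as a camera call.
- robot.find_in(camera, thing): "box" ([left, top, right, bottom] in pixels, round what is visible of it).
- robot.cut_out(camera, thing): "region" (384x512 bool, what is visible of it) and "box" ([left, top, right, bottom] in pixels, round what is visible of it).
The state is a dict: "time": time; "q": joint angles; "joint_velocities": joint speeds; "joint_torque": joint torques, N m; "position": TCP position; "tool_rot": TCP orientation; "ft_force": force on the tool from outside, world axes, zero at the start; "moment": the same for the moment, N m; "grip_width": finger opening in m; "grip_force": force on a finger pad.
Only numpy, scipy, OpenCV 4.12 (cv2) and the standard library are available. Lean on these libraries where they do the work, as an engineer would, in place of code of your own. Each camera call takes 0.05 s, during which the arm holds its last target. There are 200 camera calls.

## Working session

There is one attempt and no reset: what is moved stays moved. The work goes in short steps, Python scripts to look and compute and a tool call to move; the robot and the scene stay as the last step left them, time stands still between calls to the robot, and variables do not carry over. Pictures are saved under pics/ and viewed, at most 10 in all, crops included, and the job is handed in when it is done.

Besides the shell and the picture viewer there is one more tool, called after "Call:" as name(argument=value, ...) on one line, values as JSON. send_rows: Moves the arm, as the interface text tells. Its arguments: {"type":"object","properties":{"deltas":{"type":"string"},"newtons":{"type":"number"}},"required":["deltas"]}

```bash
ls; mkdir -p pics; cat > h.py <<'E'
import numpy as np, cv2
from scipy.spatial.transform import Rotation as R
from rig import robot
def cloud(c):
    d=c["depth"]; f=d.shape[0]/2/np.tan(np.radians(c["fovy"])/2)
    v,u=np.mgrid[:d.shape[0],:d.shape[1]]
    P=np.stack([(u-c["cx"])/f*d,(v-c["cy"])/f*d,d],-1)
    M=R.from_rotvec(c["rvec"]).as_matrix()
    W=(P-np.array(c["tvec"]))@M
    W[d<=0]=np.nan
    return W
def save(c,n,box=None,s=1):
    im=c["image"][:,:,::-1]
    if box: im=im[box[1]:box[3],box[0]:box[2]]
    cv2.imwrite("pics/"+n+".png",cv2.resize(im,None,fx=s,fy=s))
E
python3 - <<'E'
from h import *
o=robot.get_obs(); print(o)
for cam in ["top","scene"]:
    c=robot.camera(cam); save(c,cam+"0"); W=cloud(c)
    np.save(cam+"0.npy",W)
    for t in ["hood","plane","bench_chisel","carpenter_pencil","square","tape_rule","gauge","hood_ledge"]:
        r=robot.cut_out(cam,t)
        for k in r[:1]:
            w=W[k["region"]]; w=w[~np.isnan(w[:,0])]
            print(cam,t,round(k["p"],2),np.round(k["box"]),np.round(np.percentile(w,[2,50,98],axis=0),3).tolist())
E
python3 -c "
import cv2,numpy as np
a=cv2.imread('pics/top0.png');b=cv2.imread('pics/scene0.png')
cv2.imwrite('pics/both.png',cv2.resize(np.vstack([a,b]),(400*1,600)))"
```

```text
pics
{'time': 0.0, 'q': array([ 1.09049457e+00,  5.28441314e-01,  1.43389211e+00,  7.35426456e-06,
        1.18143093e+00, -1.78491831e-01]), 'joint_velocities': array([ 2.25920127e-04, -6.76641607e-04,  4.54688715e-04, -6.33129588e-04,
        5.64639324e-05, -7.09050915e-04]), 'joint_torque': array([ 4.67739119e-04, -4.40041888e+01, -1.76588684e+01,  6.31766533e-02,
        5.81886142e-02, -1.81299079e-04]), 'position': array([0.18546983, 0.59623083, 0.29129   ]), 'tool_rot': array([ 1.50334168e-01,  9.88634644e-01, -1.02637438e-03, -3.54460723e-04]), 'ft_force': array([-0.66485675, -0.09260608, -0.29458239]), 'moment': array([0.06019198, 0.01892061, 0.03049265]), 'grip_force': 0.0, 'grip_width': 0.08702530133069739}
top hood 0.87 [214. 176. 264. 250.] [[0.44, 0.008, 0.037], [0.542, 0.062, 0.091], [0.658, 0.112, 0.098]]
top plane 0.66 [293. 180. 311. 234.] [[0.441, -0.177, 0.0], [0.509, -0.137, 0.031], [0.593, -0.103, 0.071]]
top bench_chisel 0.58 [186. 166. 244. 190.] [[0.688, -0.0, 0.0], [0.7, 0.115, 0.017], [0.715, 0.207, 0.032]]
top carpenter_pencil 0.48 [226. 251. 251. 274.] [
[... 599 characters left out ...]
9, -0.105, 0.069]]
scene bench_chisel 0.41 [206. 161. 258. 217.] [[0.434, 0.004, 0.003], [0.523, 0.045, 0.086], [0.653, 0.109, 0.096]]
scene carpenter_pencil 0.51 [224. 157. 265. 181.] [[0.68, -0.001, -0.001], [0.694, 0.165, 0.016], [0.71, 0.2, 0.03]]
scene square 0.61 [160. 138. 187. 172.] [[0.482, 0.307, -0.005], [0.548, 0.365, 0.01], [0.675, 0.436, 0.025]]
scene tape_rule 0.6 [142. 163. 153. 189.] [[0.382, 0.38, -0.001], [0.406, 0.401, 0.055], [0.459, 0.444, 0.072]]
scene gauge 0.85 [312. 272. 364. 296.] [[0.362, -0.568, -0.006], [0.412, -0.485, 0.028], [0.474, -0.409, 0.055]]
scene hood_ledge 0.78 [202. 158. 256. 217.] [[0.434, 0.004, 0.007], [0.522, 0.045, 0.086], [0.651, 0.108, 0.096]]
```

View pics/top0.png

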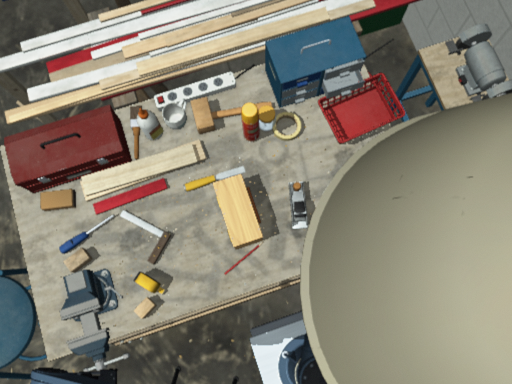

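View pics/scene0.png

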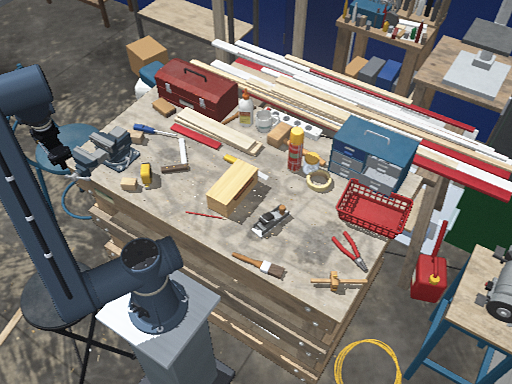

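```bash
python3 - <<'E'
from h import *
for cam in ["top","scene"]:
    W=np.load(cam+"0.npy").reshape(-1,3)
    def fit(lo,hi,zl,zh,n):
        m=np.all((W[:,:2]>lo)&(W[:,:2]<hi),1)&(W[:,2]>zl)&(W[:,2]<zh)
        p=W[m]; print(cam,n,m.sum(),cv2.minAreaRect((p[:,:2]*1000).astype(np.float32)),np.median(p[:,2]))
    fit([.40,-.03],[.70,.15],.083,.103,"hood")
    fit([.40,-.20],[.64,-.08],.012,.08,"plane")
    fit([.40,-.20],[.64,-.08],.012,.034,"planelow")
    fit([.40,-.20],[.64,-.08],.045,.08,"planehi")
E
python3 - <<'E'
import cv2
a=cv2.imread('pics/top0.png')[150:290,170:350]
b=cv2.imread('pics/scene0.png')[140:250,170:310]
import numpy as np
a=cv2.resize(a,(720,560));cv2.imwrite('pics/c1.png',a)
E
```

```text
top hood 2081 ((551.7371826171875, 59.519187927246094), (111.30583190917969, 228.807373046875), 89.53966522216797) 0.09094553910175919
top plane 579 ((533.4243774414062, -138.17066955566406), (85.24208068847656, 189.10267639160156), 87.53102111816406) 0.034751115252898764
top planelow 276 ((533.4243774414062, -138.17066955566406), (85.24208068847656, 189.10267639160156), 87.53102111816406) 0.026514128510379712
top planehi 220 ((525.3910522460938, -141.27597045898438), (39.410011291503906, 120.28456115722656), 76.1602554321289) 0.061350953391330135
scene hood 1086 ((546.7218627929688, 56.32682800292969), (115.7601318359375, 231.39776611328125), 89.61280059814453) 0.08925543303555383
scene plane 476 ((511.5174560546875, -158.04515075683594), (81.40850830078125, 149.25628662109375), 75.69676208496094) 0.03102117785295721
scene planelow 267 ((511.5174560546875, -158.04515075683594), (81.40850830078125, 149.25628662109375), 75.69676208496094) 0.02450763251689032
scene planehi 152 ((520.5318603515625, -147.59014892578125), (42.07659149169922, 120.73729705810547), 70.97376251220703) 0.05986519518540559
```

View pics/c1.png

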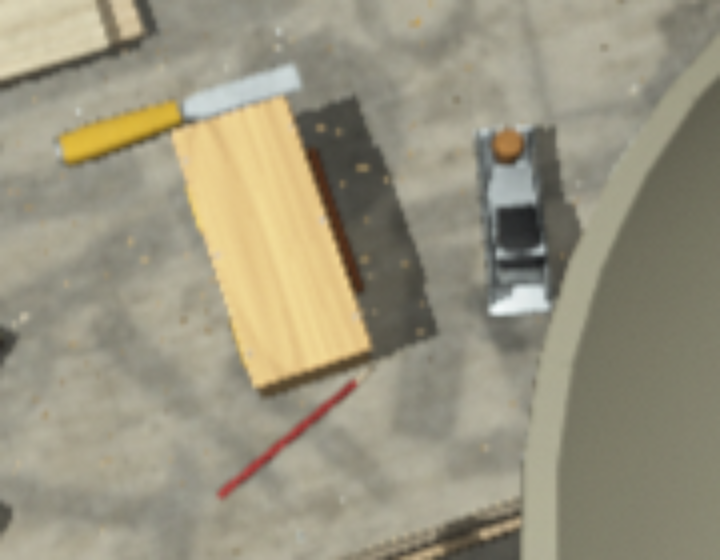

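Call:
send_rows(deltas="0 0 -12 0 0 10.4 0;0 0 -12 0 0 10.4 0;0 0 -12 0 0 10.4 0;0 0 -12 0 0 10.4 0;0 0 -12 0 0 10.4 0;0 0 -12 0 0 10.4 0;0 0 -12 0 0 10.4 0;-45 20 0 0 0 0 0;-45 20 0 0 0 0 0;-45 20 0 0 0 0 0", newtons=10)

```text
time: 2.15
position: [0.2459, 0.4603, 0.3763]
tool_rot: [0.707, 0.707, 0.0, 0.0]
ft_force: [1.1, 0.6, -0.4]
grip_width: 0.0014
grip_force: 0.0
```

Call:
send_rows(deltas="-45 23 0 0 0 0 0;-45 23 0 0 0 0 0;-45 23 0 0 0 0 0;-45 23 0 0 0 0 0;-45 23 0 0 0 0 0;-45 23 0 0 0 0 0;-45 23 0 0 0 0 0;-45 23 0 0 0 0 0;-45 23 0 0 0 0 0;-45 23 0 0 0 0 0")

```text
time: 3.4
position: [0.4754, 0.0096, 0.3765]
tool_rot: [0.708, 0.706, 0.0, 0.0]
ft_force: [0.2, -0.4, -0.1]
grip_width: 0.0005
grip_force: 0.0
```

Call:
send_rows(deltas="-45 10 0 0 0 0 0;-20 0 0 0 0 0 0;0 0 0 0 0 0 0;0 0 0 0 0 0 0")

```text
time: 3.9
position: [0.4844, -0.053, 0.3763]
tool_rot: [0.708, 0.707, 0.0, -0.0]
ft_force: [-0.5, -0.8, -1.2]
grip_width: 0.0004
grip_force: 0.0
```

```bash
python3 - <<'E'
from h import *
o=robot.get_obs(); print(o["time"],o["position"],o["q"],R.from_quat(o["tool_rot"]).as_matrix().round(3).tolist())
c=robot.camera("wrist"); save(c,"w0"); W=cloud(c); np.save("w0.npy",W); print(W[192,256],-R.from_rotvec(c["rvec"]).as_matrix().T@c["tvec"])
E
```

```text
3.9 [ 0.48438433 -0.05297739  0.37626572] [-3.39035037e-01  2.40118203e-01  1.65598387e+00  5.97426499e-04
  1.24590067e+00 -3.37825138e-01] [[0.001, 1.0, -0.0], [1.0, -0.001, 0.001], [0.001, -0.0, -1.0]]
[ 0.49166406 -0.10580534  0.00065069] [0.48527414 0.01773957 0.47011879]
```

View pics/w0.png

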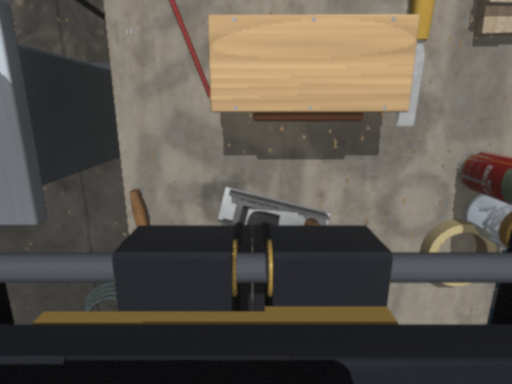

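```bash
python3 - <<'E'
from h import *
W=np.load("w0.npy").reshape(-1,3)
def fit(lo,hi,zl,zh,n):
    m=np.all((W[:,:2]>lo)&(W[:,:2]<hi),1)&(W[:,2]>zl)&(W[:,2]<zh)
    p=W[m]; r=cv2.minAreaRect((p[:,:2]*1000).astype(np.float32)); print(n,m.sum(),r,np.median(p[:,2])); print(cv2.boxPoints(r).round(1).tolist())
    return p
p=fit([.40,-.03],[.70,.15],.086,.103,"hood"); print(np.percentile(p,[0.5,99.5],axis=0).round(4))
p=fit([.40,-.03],[.70,.15],.066,.082,"ledge");print(np.percentile(p,[2,98],axis=0).round(4))
p=fit([.40,-.20],[.64,-.04],.012,.045,"plane")
# plane: left cheek top edge line
import sys
b=[]
for x0 in np.arange(.45,.62,.01):
    q=p[(abs(p[:,0]-x0)<.003)]
    if len(q): b.append((round(x0,3),round(q[:,1].max(),4)))
print(b)
q=p; print(np.percentile(q,[0.3,99.7],axis=0).round(4))
E
```

```text
hood 19998 ((550.9848022460938, 61.92909240722656), (103.12060546875, 227.18316650390625), 89.8577880859375) 0.09156364707140591
[[437.29998779296875, 10.699999809265137], [664.4000244140625, 10.100000381469727], [664.7000122070312, 113.19999694824219], [437.5, 113.80000305175781]]
[[0.4388 0.0127 0.0893]
 [0.6625 0.1128 0.0937]]
ledge 136 ((550.598876953125, 6.757094383239746), (9.26123332977295, 127.52983856201172), 89.93140411376953) 0.08127671013497381
[[486.79998779296875, 2.200000047683716], [614.4000244140625, 2.0999999046325684], [614.4000244140625, 11.300000190734863], [486.79998779296875, 11.5]]
[[0.488  0.0021 0.0797]
 [0.6101 0.0114 0.082 ]]
plane 1480 ((518.7021484375, -140.5703582763672), (49.925724029541016, 150.23342895507812), 76.33296966552734) 0.028138152504227396
[[439.79998779296875, -147.10000610351562], [585.7999877929688, -182.60000610351562], [597.5999755859375, -134.10000610351562], [451.6000061035156, -98.5999984741211]]
[(np.float64(0.45), np.float64(-0.0994)), (np.float64(0.46), np.float64(-0.1001)), (np.float64(0.47), np.float64(-0.1028)), (np.float64(0.48), np.float64(-0.1052)), (np.float64(0.49), np.float64(-0.1079)), (np.float64(0.5), np.float64(-0.1104)), (np.float64(0.51), np.float64(-0.1129)), (np.float64(0.52), np.float64(-0.1157)), (np.float64(0.53), np.float64(-0.1182)), (np.float64(0.54), np.float64(-0.1207)), (np.float64(0.55), np.float64(-0.1232)), (np.float64(0.56), np.float64(-0.1259)), (np.float64(0.57), np.float64(-0.1282)), (np.float64(0.58), np.float64(-0.1311)), (np.float64(0.59), np.float64(-0.1336))]
[[ 0.4413 -0.1514  0.0123]
 [ 0.5951 -0.0995  0.0442]]
```

Call:
send_rows(deltas="-4 22 50 0 0 0 0;-4 22 50 0 0 0 0;-4 22 50 0 0 0 0;0 0 25 0 9 0 0;0 0 0 0 9 0 0;0 0 0 0 9 0 0;0 0 0 0 9 0 0;0 0 0 0 9 0 0;0 0 0 0 0 0 0;0 0 0 0 0 0 0")

```text
time: 5.2
position: [0.5507, -0.0649, 0.2014]
tool_rot: [0.654, 0.653, 0.27, -0.27]
ft_force: [-0.3, 0.9, 0.8]
grip_width: 0.0007
grip_force: 0.0
```

Call:
send_rows(deltas="-20 0 20 0 0 0 0;-20 0 20 0 0 0 0;-20 0 20 0 0 0 0;-22 0 22 0 0 0 0;0 0 0 0 0 0 0;7 0 2 0 0 0 0;7 0 2 0 0 0 0;7 0 2 0 0 0 0;0 0 0 0 0 0 0")

```text
time: 6.32
position: [0.5508, -0.0461, 0.0969]
tool_rot: [0.653, 0.653, 0.271, -0.27]
ft_force: [-0.3, 0.3, -0.1]
grip_width: 0.0002
grip_force: 0.0
```

```bash
python3 - <<'E'
from h import *
c=robot.camera("scene"); save(c,"s1",(150,110,310,250),4); print(robot.get_obs()["position"])
E
```

```text
[ 0.55082334 -0.04649955  0.0964929 ]
```

View pics/s1.png

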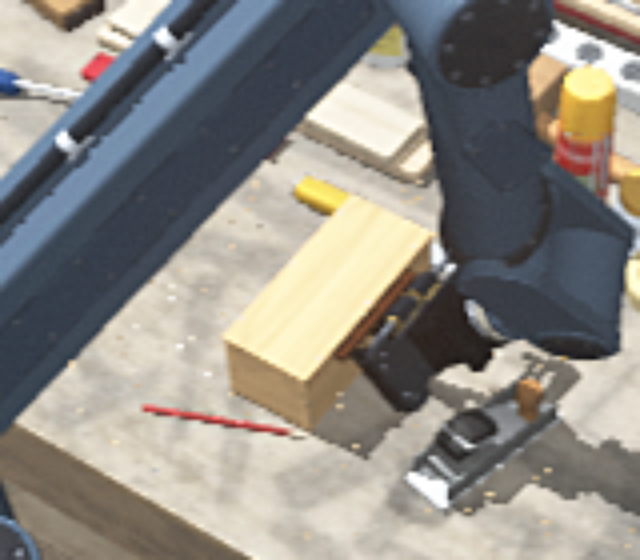

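Call:
send_rows(deltas="5 0 0 0 0 0 0;11 0 -2 0 0 0 0;11 0 -2 0 0 0 0;11 0 -2 0 0 0 0")

```text
time: 6.88
position: [0.5508, -0.0248, 0.1278]
tool_rot: [0.654, 0.653, 0.271, -0.27]
ft_force: [-1.0, -2.7, 0.2]
grip_width: 0.0005
grip_force: 1.1
```

```bash
python3 - <<'E'
from h import *
c=robot.camera("scene"); save(c,"s2",(150,110,310,250),4); print(robot.get_obs()["ft_force"])
E
```

```text
[-1.61968237 -2.28626099  2.48105777]
```

View pics/s2.png

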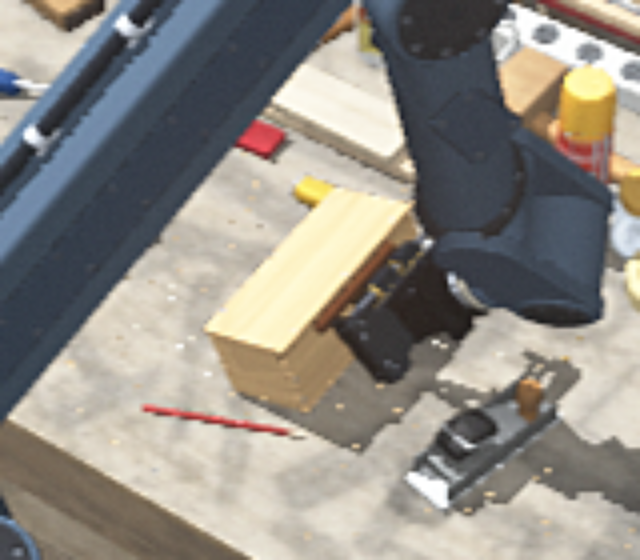

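The hood is lifting with the tip under the ledge (around 375,290 in the crop). I'll follow the arc over.

Call:
send_rows(deltas="11 0 1 0 0 0 0;11 0 1 0 0 0 0;11 0 1 0 0 0 0;10 0 3 0 0 0 0;10 0 4 0 0 0 0;10 0 4 0 0 0 0")

```text
time: 7.68
position: [0.5508, 0.0308, 0.1642]
tool_rot: [0.653, 0.652, 0.272, -0.271]
ft_force: [-4.0, -6.0, 13.3]
grip_width: 0.0005
grip_force: 7.3
```

Call:
send_rows(deltas="9 0 6 0 0 0 0;9 0 6 0 0 0 0;9 0 6 0 0 0 0;7 0 8 0 0 0 0;7 0 8 0 0 0 0;0 0 0 0 0 0 0;0 0 0 0 0 0 0;0 0 0 0 0 0 0")

```text
time: 8.68
position: [0.5508, 0.0869, 0.1707]
tool_rot: [0.652, 0.651, 0.275, -0.275]
ft_force: [-0.6, 4.1, 16.9]
grip_width: 0.0004
grip_force: 8.1
```

```bash
python3 - <<'E'
from h import *
c=robot.camera("scene"); save(c,"s3",(150,110,310,250),4); W=cloud(c)
r=robot.cut_out("scene","hood")
for k in r[:1]:
    w=W[k["region"]]; w=w[~np.isnan(w[:,0])]; print(k["p"],np.percentile(w,[2,50,98],axis=0).round(3).tolist())
print(robot.get_obs()["position"],robot.get_obs()["ft_force"],robot.get_obs()["q"])
E
```

```text
0.76 [[0.432, 0.095, 0.008], [0.469, 0.142, 0.112], [0.641, 0.182, 0.149]]
[0.55077321 0.08689513 0.170705  ] [ 0.02660669  4.17760544 16.45266267] [-0.34858657  0.72834031  1.74266972  0.82310734  1.16442208 -0.88103102]
```

View pics/s3.png

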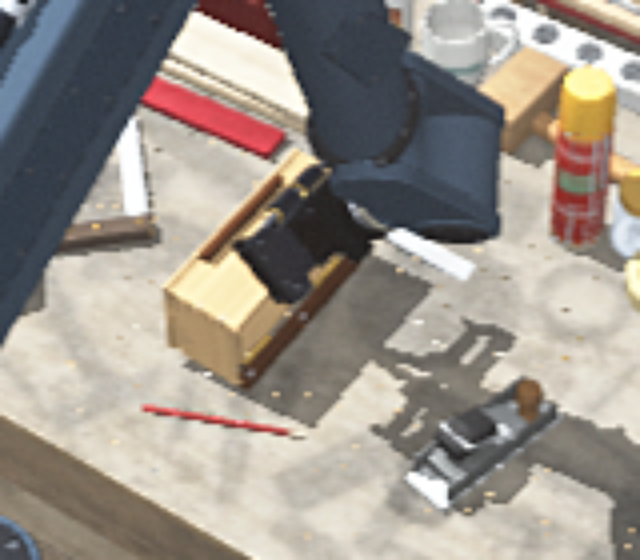

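Call:
send_rows(deltas="0 0 -15 0 0 0 0;0 0 -30 0 0 0 0;0 0 -40 0 0 0 0;0 0 -20 0 -9 0 1;0 0 0 0 -9 0 1;0 0 0 0 -9 0 1;0 0 0 0 -9 0 1;0 0 0 0 -9 0 1;0 0 0 0 0 0 1")

```text
time: 9.9
position: [0.5503, 0.011, 0.241]
tool_rot: [0.706, 0.708, 0.0, -0.001]
ft_force: [0.7, 0.1, 0.5]
grip_width: 0.0526
grip_force: 0.0
```

```bash
python3 - <<'E'
from h import *
o=robot.get_obs();print(o["position"],o["ft_force"],R.from_quat(o["tool_rot"]).as_matrix().round(3).tolist())
c=robot.camera("scene"); W=cloud(c)
r=robot.cut_out("scene","hood")
for k in r[:1]:
    w=W[k["region"]]; w=w[~np.isnan(w[:,0])]; print(k["p"],np.percentile(w,[2,50,98],axis=0).round(3).tolist())
W=W.reshape(-1,3);m=(W[:,0]>.45)&(W[:,0]<.65)&(W[:,1]>.09)&(W[:,1]<.23)&(W[:,2]>.02)&(W[:,2]<.16)
p=W[m]
for y in np.arange(.09,.22,.01):
    q=p[abs(p[:,1]-y)<.004]; 
    if len(q): print(round(y,3),len(q),np.percentile(q[:,2],[5,50,95]).round(3))
E
```

```text
[0.55033546 0.01099488 0.24096972] [0.71860415 0.13216288 0.45218995] [[-0.002, 1.0, -0.0], [1.0, 0.002, 0.001], [0.001, -0.0, -1.0]]
0.92 [[0.434, 0.11, 0.005], [0.511, 0.154, 0.099], [0.646, 0.202, 0.117]]
0.09 2 [0.021 0.021 0.022]
0.11 10 [0.021 0.024 0.031]
0.12 65 [0.022 0.109 0.119]
0.13 47 [0.021 0.111 0.115]
0.14 64 [0.022 0.11  0.116]
0.15 61 [0.102 0.109 0.113]
0.16 73 [0.023 0.106 0.111]
0.17 59 [0.099 0.105 0.111]
0.18 73 [0.099 0.104 0.114]
0.19 96 [0.097 0.107 0.116]
0.2 26 [0.094 0.1   0.109]
0.21 1 [0.096 0.096 0.096]
```

Call:
send_rows(deltas="-41 -9 0 0 0 0 1;-41 -9 0 0 0 0 1;-41 -9 0 0 0 0 1;-41 -9 0 0 0 0 1;-41 -9 0 0 0 0 1;0 0 30 0 0 7 1;0 0 40 0 0 7 1;0 0 40 0 0 0 1;0 0 43 0 0 0 1;0 0 0 0 0 0 1")

```text
time: 11.25
position: [0.5031, -0.1958, 0.0848]
tool_rot: [0.789, 0.614, -0.001, -0.004]
ft_force: [0.0, 0.7, -0.2]
grip_width: 0.0868
grip_force: 0.0
```

```bash
python3 - <<'E'
from h import *
o=robot.get_obs();print(o["position"],o["ft_force"],R.from_quat(o["tool_rot"]).as_matrix().round(3).tolist())
c=robot.camera("wrist"); save(c,"w1")
E
```

```text
[ 0.50310739 -0.19584629  0.08477503] [ 0.0215035   0.67578733 -0.20698025] [[0.246, 0.969, -0.007], [0.969, -0.246, 0.005], [0.004, -0.008, -1.0]]
```

View pics/w1.png

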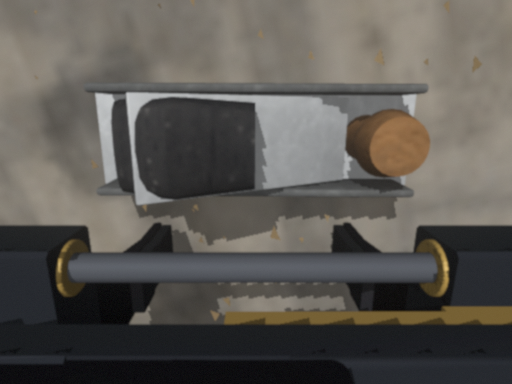

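Call:
send_rows(deltas="12 0 0 0 0 0 1;4 0 0 0 0 0 1;4 0 0 0 0 0 1;4 0 0 0 0 0 1;5 0 0 0 0 0 1;7 0 0 0 0 0 1;9 0 0 0 0 0 1;10 0 0 0 0 0 1")

```text
time: 12.3
position: [0.5203, -0.1442, 0.0894]
tool_rot: [0.788, 0.616, 0.0, 0.003]
ft_force: [-2.3, -5.7, 4.3]
grip_width: 0.0871
grip_force: 3.4
```

Call:
send_rows(deltas="11 0 0 0 0 0 1;12 0 0 0 0 0 1;13 0 0 0 0 0 1;13 0 0 0 0 0 1;13 0 0 0 0 0 1;13 0 0 0 0 0 1;13 0 0 0 0 0 1;13 0 0 0 0 0 1;13 0 0 0 0 0 1;10 0 0 0 0 0 1")

```text
time: 13.55
position: [0.5501, -0.0232, 0.0894]
tool_rot: [0.788, 0.616, 0.0, 0.002]
ft_force: [-1.4, -7.3, 4.3]
grip_width: 0.0874
grip_force: 3.7
```

```bash
cat > pl.py <<'E'
from h import *
o=robot.get_obs();print(o["time"],o["position"],o["ft_force"])
for cam in ["wrist","scene"]:
    c=robot.camera(cam); W=cloud(c)
    r=robot.cut_out(cam,"plane")
    if not r: print(cam,"none"); continue
    w=W[r[0]["region"]]; w=w[(w[:,2]>.01)&(w[:,2]<.08)]; q=cv2.minAreaRect((w[:,:2]*1000).astype(np.float32)); print(cam,r[0]["p"],q,np.percentile(w,[1,99],axis=0).round(4).tolist())
E
python3 pl.py
```

```text
13.55 [ 0.55009975 -0.0231918   0.08940187] [-1.37124045 -7.31925351  4.27435912]
wrist 0.83 ((557.5394897460938, 12.17483139038086), (52.11891174316406, 148.9480438232422), 76.07472229003906) [[0.494, -0.0243, 0.0146], [0.6243, 0.0506, 0.0707]]
scene 0.55 ((540.7607421875, 14.017715454101562), (56.135475158691406, 137.9353790283203), 75.2361068725586) [[0.4742, -0.0253, 0.0102], [0.6021, 0.0518, 0.0333]]
```

Call:
send_rows(deltas="9 -2.5 0 0 0 -2.9 1;9 -2 0 0 0 -2.9 1;9 -1.5 0 0 0 -2.9 1;9 -1 0 0 0 -2.9 1;8 -0.5 0 0 0 -2.6 1;0 0 0 0 0 0 1")

```text
time: 14.5
position: [0.5485, 0.023, 0.088]
tool_rot: [0.706, 0.708, 0.0, 0.0]
ft_force: [1.3, -1.6, 0.5]
grip_width: 0.0872
grip_force: 0.7
```

```bash
python3 pl.py
```

```text
14.5 [0.54850657 0.02301763 0.08799237] [ 1.34063897 -1.63898848  0.54769674]
wrist 0.9 ((548.5680541992188, 57.686771392822266), (149.63063049316406, 55.449134826660156), 0.48461925983428955) [[0.48, 0.0358, 0.0139], [0.6177, 0.0855, 0.0707]]
scene 0.7 ((486.2088623046875, 61.705718994140625), (63.696998596191406, 33.45158004760742), 85.7917251586914) [[0.4682, 0.0309, 0.0108], [0.5006, 0.0885, 0.0341]]
```

Call:
send_rows(deltas="4 0 0 0 0 0 1;3 0 0 0 0 0 1;1 0 0 0 0 0 1;0 0 0 0 0 0 1;-15 0 0 0 0 0 1;-30 0 0 0 0 0 1;-20 0 -30 0 0 0 0;0 0 -50 0 0 0 0;0 0 -50 0 0 0 0;0 0 -50 0 0 0 0")

```text
time: 15.95
position: [0.548, -0.0349, 0.2696]
tool_rot: [0.707, 0.707, 0.001, -0.0]
ft_force: [0.3, -0.6, 0.5]
grip_width: 0.0551
grip_force: 0.0
```

```bash
python3 pl.py; python3 -c "
from h import *
print(robot.get_obs()['q'].round(2))"
```

```text
15.95 [ 0.54802653 -0.03486209  0.26956547] [ 0.28149092 -0.61504291  0.53648979]
wrist 0.67 ((549.26220703125, 69.3227310180664), (148.94876098632812, 54.92603302001953), 0.2822880446910858) [[0.4804, 0.0422, 0.0156], [0.6185, 0.0925, 0.0708]]
scene 0.86 ((539.9551391601562, 69.04389953613281), (166.50332641601562, 64.5665054321289), 0.5759260058403015) [[0.4715, 0.0373, 0.0107], [0.6151, 0.0915, 0.0714]]
[-0.27  0.46  1.65  0.    1.03 -0.27]
```

Call:
send_rows(deltas="45 0 -5 0 0 0 0;50 0 -5 0 0 0 0;50 0 0 0 0 0 0;50 0 0 0 0 0 0;50 0 0 0 0 0 0;40 0 0 0 0 0 0;16 0 0 0 -10 0 0;0 0 0 0 -10 0 0;0 0 0 0 -10 0 0;0 0 0 0 0 0 0")

```text
time: 17.4
position: [0.5462, 0.268, 0.274]
tool_rot: [0.681, 0.685, -0.185, 0.181]
ft_force: [-0.6, 0.4, 0.2]
grip_width: 0.0004
grip_force: 0.0
```

Call:
send_rows(deltas="17 0 30 0 0 0 0;17 0 30 0 0 0 0;17 0 30 0 0 0 0;17 0 29 0 0 0 0;0 0 0 0 0 0 0")

```text
time: 18.02
position: [0.5458, 0.2639, 0.1378]
tool_rot: [0.682, 0.683, -0.186, 0.181]
ft_force: [0.3, -0.0, -0.3]
grip_width: 0.0001
grip_force: 0.0
```

```bash
python3 - <<'E'
from h import *
o=robot.get_obs();print(o["position"],o["ft_force"])
c=robot.camera("scene"); save(c,"s4",(120,90,280,230),4)
E
```

```text
[0.54580661 0.26392152 0.13782967] [ 0.30393629 -0.02549456 -0.29393305]
```

View pics/s4.png

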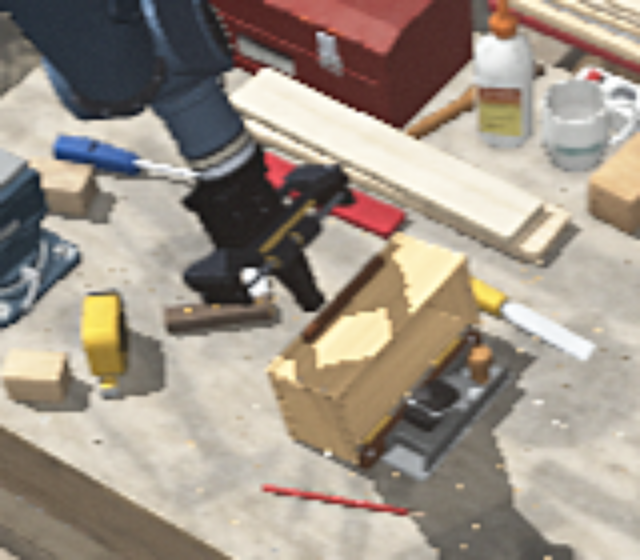

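Call:
send_rows(deltas="-6 0 5 0 0 0 0;-5 0 3 0 0 0 0;-4 0 3 0 0 0 0;-9 0 -3 0 0 0 0;-9 0 -3 0 0 0 0;-9 0 -2 0 0 0 0")

```text
time: 18.82
position: [0.5478, 0.2276, 0.1598]
tool_rot: [0.682, 0.684, -0.183, 0.183]
ft_force: [0.4, 1.3, -1.1]
grip_width: 0.0004
grip_force: 0.6
```

Call:
send_rows(deltas="-10 0 0 0 0 0 0;-10 0 0 0 0 0 0;-10 0 0 0 0 0 0;-9 0 2 0 0 0 0;-9 0 2 0 0 0 0;-9 0 3 0 0 0 0")

```text
time: 19.58
position: [0.5478, 0.1743, 0.1817]
tool_rot: [0.682, 0.684, -0.183, 0.183]
ft_force: [0.4, 1.0, 0.7]
grip_width: 0.0005
grip_force: 0.7
```

```bash
python3 - <<'E'
from h import *
o=robot.get_obs();print(o["position"],o["ft_force"])
c=robot.camera("scene"); save(c,"s5",(120,90,280,230),4)
E
```

```text
[0.54782144 0.17430394 0.18170541] [0.36162482 0.99364005 0.74567552]
```

View pics/s5.png

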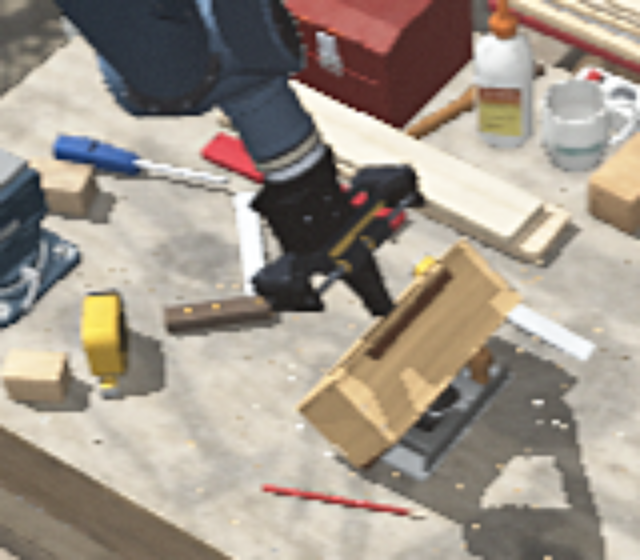

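The hood is turning (about 60° open, tip behind the panel near 385,310). I'll carry on past the balance point.

Call:
send_rows(deltas="-9 0 4 0 0 0 0;-9 0 5 0 0 0 0;-8 0 5 0 0 0 0;-8 0 6 0 0 0 0;-7 0 6 0 0 0 0;0 0 0 0 0 0 0")

```text
time: 20.38
position: [0.5477, 0.1259, 0.1794]
tool_rot: [0.683, 0.683, -0.183, 0.183]
ft_force: [-1.0, 0.9, 0.7]
grip_width: 0.0001
grip_force: 0.0
```

```bash
cat > hd.py <<'E'
from h import *
o=robot.get_obs();print(o["time"],o["position"],o["ft_force"])
c=robot.camera("scene"); save(c,"s6"); W=cloud(c)
r=robot.cut_out("scene","hood")
for k in r[:1]:
    w=W[k["region"]]; w=w[~np.isnan(w[:,0])]; print(k["p"],np.percentile(w,[2,50,98],axis=0).round(3).tolist())
W=W.reshape(-1,3);m=(W[:,0]>.45)&(W[:,0]<.50)&(W[:,1]>-.02)&(W[:,1]<.23)&(W[:,2]>.02)&(W[:,2]<.2)
p=W[m]
for y in np.arange(-.01,.2,.015):
    q=p[abs(p[:,1]-y)<.006]
    if len(q): print(round(y,3),len(q),np.percentile(q[:,2],[5,50,95]).round(3))
E
python3 hd.py
```

```text
20.375 [0.54773051 0.12587495 0.17939009] [-0.97651137  0.85113466  0.72766551]
0.55 [[0.434, 0.003, -0.001], [0.525, 0.046, 0.086], [0.655, 0.126, 0.096]]
0.005 26 [0.023 0.077 0.092]
0.02 57 [0.025 0.073 0.093]
0.035 31 [0.083 0.089 0.095]
0.05 30 [0.082 0.088 0.095]
0.065 32 [0.082 0.088 0.094]
0.08 30 [0.083 0.089 0.094]
0.095 32 [0.083 0.088 0.141]
0.11 22 [0.081 0.088 0.194]
0.125 9 [0.18  0.19  0.196]
0.14 13 [0.175 0.182 0.194]
0.155 12 [0.165 0.184 0.199]
0.17 6 [0.187 0.195 0.198]
```

Call:
send_rows(deltas="0 0 -30 0 0 0 0;0 0 -40 0 0 0 0;0 0 -40 0 0 0 0;0 0 0 0 0 0 0;0 0 0 0 0 0 0;0 0 0 0 0 0 0")

```text
time: 21.22
position: [0.547, 0.1811, 0.2735]
tool_rot: [0.682, 0.684, -0.184, 0.182]
ft_force: [-0.3, -0.1, -0.3]
grip_width: 0.0005
grip_force: 0.0
```

```bash
python3 hd.py; python3 - <<'E'
from h import *
c=robot.camera("top"); W=cloud(c)
p=W.reshape(-1,3);m=(p[:,0]>.4)&(p[:,0]<.7)&(p[:,1]>-.03)&(p[:,1]<.15)&(p[:,2]>.083)&(p[:,2]<.103)
print(cv2.minAreaRect((p[m][:,:2]*1000).astype(np.float32)),m.sum())
for t in ["bench_chisel","carpenter_pencil","square","tape_rule"]:
    for k in robot.cut_out("top",t)[:1]: print(t,k["p"],k["box"])
o=W; 
b=np.load("top0.npy"); d=c["depth"]
print(robot.hand_in())
E
```

```text
21.225 [0.5470467  0.18107252 0.27350498] [-0.31997112 -0.0514781  -0.26352544]
0.69 [[0.434, 0.003, 0.011], [0.523, 0.046, 0.086], [0.653, 0.107, 0.096]]
0.005 25 [0.026 0.077 0.089]
0.02 53 [0.032 0.085 0.094]
0.035 33 [0.084 0.089 0.096]
0.05 29 [0.082 0.091 0.094]
0.065 21 [0.084 0.088 0.095]
0.08 38 [0.084 0.09  0.094]
0.095 28 [0.081 0.089 0.095]
0.11 18 [0.083 0.088 0.091]
((551.820556640625, 59.96562194824219), (110.55899047851562, 228.02027893066406), 89.49376678466797) 2083
bench_chisel 0.6 [189.2, 166.1, 245.7, 189.6]
square 0.25 [213.6, 173.8, 263.0, 247.3]
tape_rule 0.67 [136.9, 273.5, 149.7, 291.6]
the job is handed in; nothing more can be done
None
```

I handed in the job at about 21 s: the hood reads fully shut again, over the plane, which lay square along the batten (about 2 mm off mid-bay), and I saw no sign that the other tools moved, though I did not re-measure them all.

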